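Pack the last dessert jar and stack the tray on the crate

TASK

Move the dessert jar off the loose tray and set it down, upright, in the empty place of the crate beside the other two jars. Then lift the emptied tray and lower it (do not drop it) squarely onto the crate so that its four corner lugs sit fully home in the crate's corner sockets, and let go. Keep the jars upright and do not knock or push the other things around.

Things in the scene. Friction and masses are not known exactly. Their poses are not given: they have to be found in the camera images.
- crate: Lower crate, white plastic, fixed; 220 mm (its x) by 170 mm (its y), same after half a turn. Origin: centre of its underside; z up. Floor top at z = 6 mm, walls 26 mm high. Three jar pockets in a row at x = -58, 0, 58 mm, y = 0, each about 55 mm square within ridges 10 mm high; two hold jars. A corner post rises at each corner.
- crate_top (a point): Centre of the crate at the level of its post tops, 92 mm above its origin, same axes. The four posts (30 x 30 mm) are centred at x = +-95, y = +-70 mm; each has a square socket 19 mm wide and 18 mm deep, open at its top.
- tray: Loose upper tray, white plastic, about 0.45 kg, 220 mm (its x) by 170 mm (its y), same after half a turn, at any yaw, standing on its four lugs. Origin: its centre at the level of the lug tips; z up. Deck from z = 14 to 19 mm, rim up to 32 mm. Fully home, the deck rests on the post tops: this origin is then 78 mm above the crate's, centred on it, x axes parallel.
- tray_seat (a point): Centre of the deck's underside, 14 mm above the lug tips. The lugs below it are round, 16 mm across, tapering to 9 mm in their lowest 5 mm, 14 mm long, at the tray's x = +-95, y = +-70 mm. Meets point crate_top when fully home.
- handle (a point): Middle of the tray's handle: a square bar 16 x 16 mm, 104 mm long along the tray's y, on two end posts (80 mm clear between them), centred over the tray with its middle 74 mm above the lug tips (bar from 66 to 82 mm). It lies over the tray's centre of mass.
- jar: The closed dessert jar to move: amber glass with an aluminium screw lid, 50 mm across, 72 mm high, about 0.16 kg; the lid is the top 18 mm, of the same 50 mm width. Starts standing on the tray's deck, about 56 mm from the handle towards the tray's -x end. Origin: centre of its underside; z up.
- place: Centre of the empty jar pocket, on the crate's floor, marked by a thin round brown card 44 mm across: the jar's underside belongs here. Which of the three pockets is empty varies.
- jar_b: Jar like the one to move, already standing in the crate; leave it. Origin: centre of its underside.
- jar_c: Another jar like it, already standing in the crate; leave it. Origin: centre of its underside.
- bottle: Bystander: tall green bottle, 64 mm across, 210 mm high, standing on the bench between tray and crate. Origin: centre of its underside.
- bowl: Bystander: steel bowl, 124 mm across, 60 mm high. Origin: centre of its underside.
- tin: Bystander: aluminium tin, 84 mm across, 130 mm high, standing between tray and crate. Origin: centre of its underside.

How it is judged:
By the outcome, as a careful person would: the job done as asked, in the order asked, and still so for the second after the job is handed in, with the robot touching nothing.
It also fails if it takes over 72 s, if anything falls off the work surface, if the arm or the gripper's body presses on something with over 40 N, if the wrist force passes 120 N, or if a joint passes its speed limit or range.

ROBOT

A 6-joint arm with a two-finger parallel gripper is mounted at the origin on the work surface. World frame = base frame: x ahead of the robot, y to its left, z up, the work surface at z = 0. Lengths are in m, angles in rad, forces in N, time in s.
With the tool pointing down it reaches from about 0.225 to 0.875 m from the base axis. Payload 3.4 kg.
Tool frame: the origin (TCP) lies midway between the tips of the shut fingers; the grasp point (between the pads) lies 19 mm behind it; z points along the fingers, y is the line along which they close (so a half turn about z gives the same grasp; the last joint's range is limited). The gripper opens to 85 mm and grips with 20 to 120 N. Pads are 22 mm wide; open, the fingers measure 114 mm over their backs; the gripper's body (76 mm by 85 mm) begins 54 mm behind the grasp point. The pads swing forward as they close: fully open they stand 13 mm farther back than shut.
Start: joints at [1.146, 0.276, 1.505, -0, 1.361, -0.121], TCP at [0.172, 0.549, 0.231] pointing down, gripper open.
Joint ranges: [-2.89, 2.89], [-0.75, 2.08], [0.22, 2.7], [-1.18, 4.32], [0.11, 2.71], [-2.7, 2.7]. Speed limits (rad/s): [2.57, 2.57, 3.14, 3.14, 3.14, 3.14].

INTERFACE

Orientations are given as [roll, pitch, yaw] about the fixed x, y, z axes, in that order (R = Rz(yaw) Ry(pitch) Rx(roll)).
In Python, from workcell import ctrl, cams gives the robot as it stands.
- The arm moves only by the tool carry_out, never from a script. Its argument "targets" is one flat list of numbers, 7 for each row, row after row: the shift along the tool's x, y, z in mm, then the turn, a rotation vector about the tool's x, y, z in degrees, then the opening, from 0 (shut) to 1 (fully open). A call has 1 to 12 rows; each row shifts and turns the commanded pose from where the row before left it, along the tool's axes as they then stand; what a row does not reach is not made up. A row lasts 1/12 s, in which the tool goes at most 41.7 mm and 7.16 degrees, less where a joint would pass 70% of its speed; a pose out of reach is approached as far as the arm can. A call is refused whole if a number of a shift passes 41.7 or a number of a turn 7.16, either way. A call with a gripper value outside its range is refused whole. The fingers move at their own pace and stop on an object; the grip force is fixed at half the most. Time passes only in rows, so rows that do not move let the fingers close. It gives the time, the measured TCP pose, the force, the opening and the grip force at its end, in the units of the state.
- ctrl.sense(): the state, without advancing time (a new reading comes with each control period).
- cams.read_camera(name): name is "scene" or "top"; returns the picture (420x560x3 uint8, red, green, blue); there is no depth.
- cams.camera_info(name): a dict with "K" (3x3 intrinsics, pixels), "pose" (4x4, takes a point from camera to world coordinates). Camera axes: x right, y up, looking along -z (the intrinsics and any distortion apply to the point x, -y, -z); pixel columns grow to the right and rows downward; lengths in m; the calibration is good to about 2 mm. A picture is of the moment at which its call begins. camera_info takes no time and is no camera call.
- ctrl.close_job(): hands the job in; it is judged then, once.
The state is a dict: "clock": time; "joints": joint angles; "qd": joint speeds; "tau": joint torques, N m; "position": TCP position; "ee_rot": TCP orientation; "wrist_force": force on the tool from outside, world axes, zero at the start; "wrist_torque": the same for the moment, N m; "opening": opening from 0.0 (shut) to 1.0 (fully open); "gripper_force": force on a finger pad.
Only numpy, scipy, OpenCV 4.12 (cv2) and the standard library are available. Lean on these libraries where they do the work, as an engineer would, in place of code of your own. Each camera call takes 0.05 s, during which the arm holds its last target. There are 200 camera calls.

## Working session

There is one attempt and no reset: what is moved stays moved. The work goes in short steps, Python scripts to look and compute and a tool call to move; the robot and the scene stay as the last step left them, time stands still between calls to the robot, and variables do not carry over. Pictures are saved under pics/ and viewed, at most 13 in all, crops included, and the job is handed in when it is done.

Besides the shell and the picture viewer there is one more tool, called as a command line: name --argument value ..., lists and objects as JSON in quotes. carry_out: Moves the arm, as the interface text tells. Its arguments: {"type":"object","properties":{"targets":{"type":"array"}},"required":["targets"]}

```bash
ls; mkdir -p pics; python3 - <<'E'
from workcell import ctrl,cams
import cv2
for n in("scene","top"):
    im=cams.read_camera(n);cv2.imwrite(f"pics/{n}0.png",im[:,:,::-1]);i=cams.camera_info(n);print(n,i)
print(ctrl.sense())
E
```

```text
pics
scene {'K': array([[392.62436592,   0.        , 276.60855687],
       [  0.        , 392.62436592, 202.89937317],
       [  0.        ,   0.        ,   1.        ]]), 'pose': array([[ 0.74385683, -0.37713186,  0.55176859,  1.11532552],
       [ 0.6682751 ,  0.43112049, -0.60625367, -0.59826778],
       [-0.00924117,  0.81969914,  0.57271976,  0.6688894 ],
       [ 0.        ,  0.        ,  0.        ,  1.        ]])}
top {'K': array([[418.71775141,   0.        , 281.12281225],
       [  0.        , 418.71775141, 203.64944782],
       [  0.        ,   0.        ,   1.        ]]), 'pose': array([[ 0.02008716,  0.99002602, -0.1394453 ,  0.44962668],
       [-0.99973667,  0.02143734,  0.00818713,  0.00115368],
       [ 0.01109481,  0.13924412,  0.99019593,  0.95468378],
       [ 0.        ,  0.        ,  0.        ,  1.        ]])}
{'clock': 0.1, 'joints': array([ 1.14603234e+00,  2.76553818e-01,  1.50599643e+00,  1.31841151e-05,
        1.36067659e+00, -1.21018321e-01]), 'qd': array([-0.00128839, -0.00204536, -0.00252415, -0.00239296, -0.00077996,
        0.00125933]), 'tau': array([ 1.10038531e-03, -4.17691648e+01, -2.46405208e+01, -1.91047066e-04,
        5.61633788e-03, -7.82639404e-06]), 'position': array([0.17180268, 0.54825809, 0.23051764]), 'ee_rot': array([-3.13997197e+00, -2.10079702e-04,  2.83784405e+00]), 'wrist_force': array([-0.36919107, -0.43848023, -0.18791752]), 'wrist_torque': array([0.01617927, 0.00105546, 0.02213027]), 'gripper_force': 0.0, 'opening': 1.0026496079335396}
```

View pics/scene0.png

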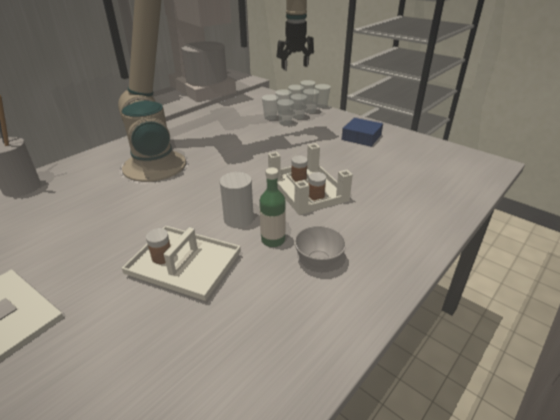

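View pics/top0.png

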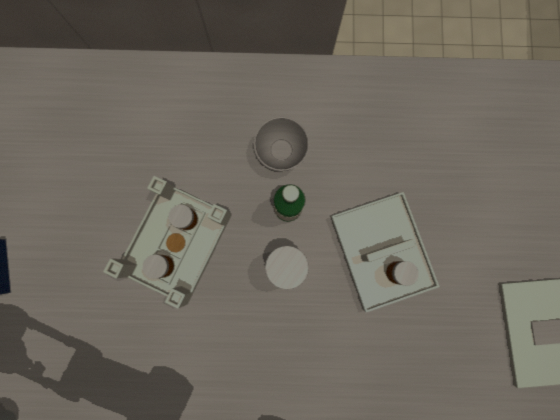

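The crate is on the left, with its posts near (158,186), (218,213), (115,268) and (176,298). Its middle pocket is empty, with the card at (176,243). The tray is on the right, with the handle from (367,258) to (410,240) and the jar lid at (404,273).

Next I'll enlarge both areas.

```bash
python3 - <<'E'
import cv2,numpy as np
im=cv2.imread("pics/top0.png")
a=im[172:312,100:232];b=im[187:317,322:446]
f=lambda x:cv2.resize(cv2.convertScaleAbs(x,alpha=1.3),(396,420),interpolation=cv2.INTER_CUBIC)
a=im[172:312,100:232];b=im[182:322,318:450]
cv2.imwrite("pics/z0.png",np.hstack([f(a),f(b)]))
E
```

```text
(no output)
```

View pics/z0.png

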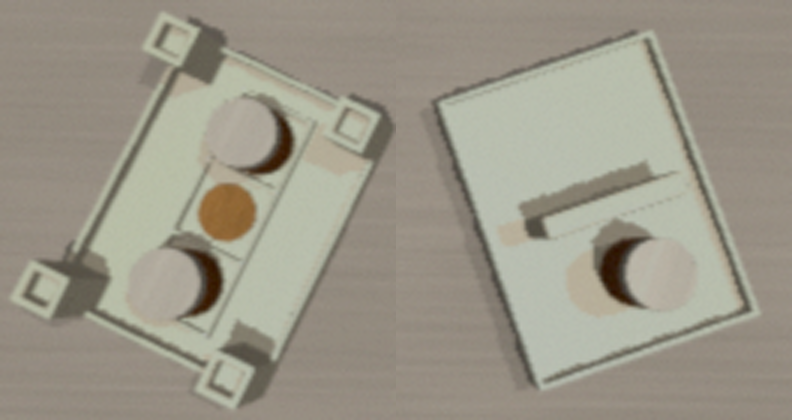

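The zoomed view shows clear post sockets, at crop (171,40), (353,124), (40,289) and (224,378). The tray rim corners are at (437,102), (652,32), (757,313) and (540,387), the lid centre is at (660,274), and the bar's top face is around (615,204). I'll cast rays through these.

```bash
cat > h.py <<'E'
from workcell import ctrl,cams
import cv2,numpy as np
def ray(n,uv):
    i=cams.camera_info(n);K,P=i["K"],i["pose"]
    d=np.linalg.solve(K,np.array([uv[0],uv[1],1.]));d=P[:3,:3]@(d*[1,-1,-1]);return P[:3,3],d
def pt(n,uv,z):
    o,d=ray(n,uv);return o+d*(z-o[2])/d[2]
def proj(n,p):
    i=cams.camera_info(n);K,P=i["K"],i["pose"]
    q=P[:3,:3].T@(np.asarray(p)-P[:3,3]);q=K@(q*[1,-1,-1]);return q[:2]/q[2]
E
python3 - <<'E'
from h import *
np.set_printoptions(precision=4,suppress=True)
L=lambda c,o:np.array([(x/3+o[0],y/3+o[1]) for x,y in c])-1/3
po=[pt("top",u,.092)[:2] for u in L([(171,40),(353,124),(224,378),(40,289)],(100,172))]
po=np.array(po);print("posts",po,"c",po.mean(0),"sides",np.linalg.norm(po-np.roll(po,-1,0),axis=1))
v=po[3]+po[2]-po[0]-po[1];print("yaw x",np.degrees(np.arctan2(v[1],v[0])))
w=po[1]+po[2]-po[0]-po[3];print("yaw y",np.degrees(np.arctan2(w[1],w[0])))
t=np.array([pt("top",u,.032)[:2] for u in L([(437-396,102),(652-396,32),(757-396,313),(540-396,387)],(318,182))])
print("tray",t,"c",t.mean(0),np.linalg.norm(t-np.roll(t,-1,0),axis=1))
v=t[3]+t[2]-t[0]-t[1];print("yaw x",np.degrees(np.arctan2(v[1],v[0])))
w=t[1]+t[2]-t[0]-t[3];print("yaw y",np.degrees(np.arctan2(w[1],w[0])))
h=[pt("top",u,.082)[:2] for u in L([(680-396,172),(690-396,190),(540-396,216),(550-396,238)],(318,182))];print("bar",np.mean(h,0),h)
print("lid",pt("top",L([(660-396,274)],(318,182))[0],.091))
im=cv2.imread("pics/top0.png").astype(int)
m=((im[:,:,2]-im[:,:,0]>60)&(im[:,:,2]>90)).astype(np.uint8)
n,l,s,c=cv2.connectedComponentsWithStats(m)
for i in range(1,n):
    if s[i,4]>60:print("card",c[i],s[i],pt("top",c[i],.0065))
# lid circles in crate
for u in L([(243,132),(167,284)],(100,172)):print("jarcr",pt("top",u,.078))
for nme,u,z in(("bottle",(290,194),.21),("tin",(287,268),.13),("bowl",(281,146),.06)):print(nme,pt("top",u,z))
# scene cross-check of lid, bar
c=np.append(t.mean(0),.082);print("scene lid/bar expected",proj("scene",pt("top",L([(660-396,274)],(318,182))[0],.091)),proj("scene",c))
print([proj("scene",[*p,.092]) for p in po])
E
```

```text
posts [[0.6048 0.2545]
 [0.5487 0.1257]
 [0.3755 0.2049]
 [0.432  0.3322]] c [0.4903 0.2293] sides [0.1405 0.1904 0.1392 0.1895]
yaw x 155.5915781108798
yaw y -113.72418077371607
tray [[ 0.555  -0.1184]
 [ 0.6111 -0.2791]
 [ 0.4062 -0.3512]
 [ 0.3509 -0.1931]] c [ 0.4808 -0.2355] [0.1701 0.2172 0.1674 0.2174]
yaw x -160.2607261190049
yaw y -70.74563769634621
bar [ 0.4809 -0.2358] [array([ 0.504 , -0.2814]), array([ 0.4916, -0.2881]), array([ 0.4716, -0.1835]), array([ 0.4566, -0.1903])]
lid [ 0.4338 -0.2632  0.091 ]
card [175.1203 242.2988] [167 234  17  18 241] [0.4901 0.2302 0.0065]
jarcr [0.543  0.2043 0.078 ]
jarcr [0.4368 0.2509 0.078 ]
bottle [ 0.5724 -0.0206  0.21  ]
tin [ 0.4395 -0.0196  0.13  ]
bowl [ 0.7037 -0.0034  0.06  ]
scene lid/bar expected [156.811  234.0406] [179.5074 239.8801]
[array([344.5686, 172.5405]), array([301.1588, 183.6924]), array([273.9817, 154.0732]), array([313.3076, 145.4712])]
```

The measurements fit the given sizes: the posts form 190 x 140 mm and the tray 217 x 169 mm. The crate centre is (0.490, 0.230) with yaw -24.1°. The tray is at (0.481, -0.2357) with yaw 19.5°, and the jar at (0.434, -0.263).

I'll turn the tool to yaw 199.5° first, then travel.

carry_out --targets '[0, 0, 0, 0, 0, -6.15, 1, 0, 0, 0, 0, 0, -6.15, 1, 0, 0, 0, 0, 0, -6.15, 1, 0, 0, 0, 0, 0, -6.15, 1, 0, 0, 0, 0, 0, -6.15, 1, 0, 0, 0, 0, 0, -6.15, 1, 0, -20, 0, 0, 0, 0, 1, 2, -36, 0, 0, 0, 0, 1, 2, -36, 0, 0, 0, 0, 1, 2, -36, 0, 0, 0, 0, 1, 2, -36, 0, 0, 0, 0, 1, 2, -36, 0, 0, 0, 0, 1]'

```text
clock: 1.1
position: [0.2292, 0.355, 0.2309]
ee_rot: [-3.141, -0.001, -2.8]
wrist_force: [0.8, 0.5, -0.4]
opening: 0.997
gripper_force: 0.0
```

carry_out --targets '[1, -36, 0, 0, 0, 0, 1, 1, -36, 0, 0, 0, 0, 1, 1, -36, 0, 0, 0, 0, 1, 1, -36, 0, 0, 0, 0, 1, 1, -36, 0, 0, 0, 0, 1, 1, -36, 0, 0, 0, 0, 1, 1, -36, 0, 0, 0, 0, 1, 1, -36, 0, 0, 0, 0, 1, 1, -36, 0, 0, 0, 0, 1, 1, -36, 0, 0, 0, 0, 1, 1, -36, 0, 0, 0, 0, 1, 1, -36, 0, 0, 0, 0, 1]'

```text
clock: 2.1
position: [0.362, -0.0562, 0.2312]
ee_rot: [3.141, 0.0, -2.802]
wrist_force: [1.4, 1.3, 0.2]
opening: 1.001
gripper_force: 0.0
```

```bash
cat >> h.py <<'E'
from scipy.spatial.transform import Rotation as R
np.set_printoptions(precision=4,suppress=True)
def togo(x,y,z,yaw):
    s=ctrl.sense();T=R.from_euler("xyz",s["ee_rot"]);G=R.from_euler("xyz",[np.pi,0,np.radians(yaw)])
    print("t",s["clock"],"p",s["position"],"F",s["wrist_force"],"op",s["opening"],"gf",s["gripper_force"],"q6",s["joints"][5])
    print("shift mm",T.inv().apply(np.array([x,y,z])-s["position"])*1000,"turn deg",(T.inv()*G).as_rotvec(degrees=True))
E
python3 -c "
from h import *
togo(.434,-.263,.20,199.5)"
```

```text
t 2.1 p [ 0.362  -0.0562  0.2312] F [1.411  1.3447 0.2298] op 1.0007095070810121 gf 0.0 q6 -2.255326376265135
shift mm [   0.9674 -218.9972   31.1565] turn deg [ 0.0129  0.0166 -0.0499]
```

carry_out --targets '[1, -32, 0, 0, 0, 0, 1, 0, -32, 0, 0, 0, 0, 1, 0, -32, 0, 0, 0, 0, 1, 0, -32, 0, 0, 0, 0, 1, 0, -32, 0, 0, 0, 0, 1, 0, -32, 0, 0, 0, 0, 1, 0, -18, 10, 0, 0, 0, 1, 0, -10, 21, 0, 0, 0, 1, 0, 0, 25, 0, 0, 0, 1, 0, 0, 25, 0, 0, 0, 1, 0, 0, 20, 0, 0, 0, 1, 0, 0, 0, 0, 0, 0, 1]'

```text
clock: 3.1
position: [0.4318, -0.26, 0.1261]
ee_rot: [3.133, -0.005, -2.802]
wrist_force: [-0.1, 0.1, -0.0]
opening: 0.996
gripper_force: 0.0
```

```bash
python3 -c "
from h import *
togo(.434,-.263,.05,199.5)
cv2.imwrite('pics/s1.png',cv2.resize(cams.read_camera('scene')[200:310,100:260,::-1],(800,550),interpolation=cv2.INTER_CUBIC))"
```

```text
t 3.1 p [ 0.4318 -0.26    0.1261] F [-0.1044  0.0709 -0.0108] op 0.9958184269135175 gf 0.0 q6 -2.5909503048471008
shift mm [-1.4383 -4.1705 76.0167] turn deg [ 0.478  -0.2844 -0.027 ]
```

View pics/s1.png

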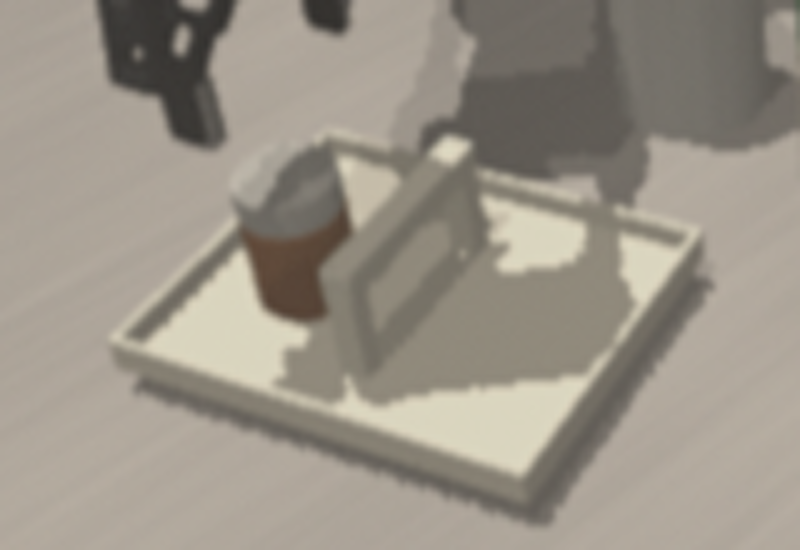

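The gripper is above the jar, with one finger on each side and both clear of the handle. I'll descend part way and check for lag.

carry_out --targets '[-1, -1, 15, 0, 0, 0, 1, 0, -1, 10, 0, 0, 0, 1, 0, 0, 0, 0, 0, 0, 1, 0, 0, 0, 0, 0, 0, 1]'

```text
clock: 3.48
position: [0.4364, -0.2637, 0.1057]
ee_rot: [3.142, 0.0, -2.801]
wrist_force: [0.8, -0.4, 0.1]
opening: 0.999
gripper_force: 0.0
```

```bash
python3 -c "
from h import *
togo(.434,-.263,.05,199.5)"
```

```text
t 3.4833 p [ 0.4364 -0.2637  0.1057] F [ 0.8156 -0.4469  0.1093] op 0.9991582441555051 gf 0.0 q6 -2.591397495472553
shift mm [ 1.9802  1.4562 55.7047] turn deg [0.0027 0.0027 0.0006]
```

So the offset was just lag, and it settles within about 0.2 s. I'll descend and close.

carry_out --targets '[2, 1, 12, 0, 0, 0, 1, 0, 0, 14, 0, 0, 0, 1, 0, 0, 12, 0, 0, 0, 1, 0, 0, 10, 0, 0, 0, 1, 0, 0, 8, 0, 0, 0, 1, 0, 0, 0, 0, 0, 0, 1, 0, 0, 0, 0, 0, 0, 1, 0, 0, 0, 0, 0, 0, 0.7]'

```text
clock: 4.15
position: [0.4346, -0.2638, 0.0499]
ee_rot: [-3.141, 0.001, -2.801]
wrist_force: [1.0, 0.3, 0.3]
opening: 0.881
gripper_force: 0.0
```

carry_out --targets '[0, 0, 0, 0, 0, 0, 0.6, 0, 0, 0, 0, 0, 0, 0.55, 0, 0, 0, 0, 0, 0, 0.5, 0, 0, 0, 0, 0, 0, 0.4, 0, 0, 0, 0, 0, 0, 0.3, 0, 0, 0, 0, 0, 0, 0.3, 0, 0, 0, 0, 0, 0, 0.3, 0, 0, 0, 0, 0, 0, 0.3]'

```text
clock: 4.82
position: [0.4345, -0.2638, 0.0502]
ee_rot: [-3.14, 0.001, -2.801]
wrist_force: [0.2, 0.2, 6.0]
opening: 0.571
gripper_force: 61.4
```

The jar is gripped at opening 0.571, force 61 N. Now I'll lift it and turn -43.6°.

carry_out --targets '[0, 0, -6, 0, 0, 0, 0.3, 0, 0, -12, 0, 0, 0, 0.3, 0, 0, -20, 0, 0, 0, 0.3, 0, 0, -25, 0, 0, 0, 0.3, 0, 0, -25, 0, 0, 0, 0.3, 0, 0, -25, 0, 0, 0, 0.3, 0, 0, -25, 0, 0, 0, 0.3, 0, 0, -25, 0, 0, 0, 0.3, 0, 0, -20, 0, 0, 0, 0.3, 0, 0, -10, 0, 0, 0, 0.3, 0, 0, 0, 0, 0, 2, 0.3, 0, 0, 0, 0, 0, 4, 0.3]'

```text
clock: 5.82
position: [0.4339, -0.2633, 0.2426]
ee_rot: [-3.141, 0.0, -2.908]
wrist_force: [0.6, 0.4, -1.8]
opening: 0.572
gripper_force: 62.3
```

carry_out --targets '[0, 0, 0, 0, 0, 6, 0.3, 0, 0, 0, 0, 0, 6, 0.3, 0, 0, 0, 0, 0, 6, 0.3, 0, 0, 0, 0, 0, 6, 0.3, 0, 0, 0, 0, 0, 6, 0.3, 0, 0, 0, 0, 0, 5, 0.3, 0, 0, 0, 0, 0, 2.6, 0.3, 0, 0, 0, 0, 0, 0, 0.3, 0, 0, 0, 0, 0, 0, 0.3]'

```text
clock: 6.57
position: [0.4336, -0.263, 0.2415]
ee_rot: [3.141, -0.002, 2.722]
wrist_force: [-0.6, 0.9, -2.0]
opening: 0.57
gripper_force: 62.2
```

```bash
python3 -c "
from h import *
togo(.42,-.02,.245,155.9)
togo(.4902,.23,.245,155.9)
cv2.imwrite('pics/s2.png',cams.read_camera('scene')[:,:,::-1])"
```

```text
t 6.5667 p [ 0.4336 -0.263   0.2415] F [-0.5565  0.9321 -2.0151] op 0.5704190139897684 gf 62.223033194895834 q6 -1.8340097933500106
shift mm [111.3927 216.4508  -3.179 ] turn deg [ 0.0314 -0.1001  0.0665]
t 6.5667 p [ 0.4336 -0.263   0.2415] F [-0.5565  0.9321 -2.0151] op 0.5704190139897684 gf 62.223033194895834 q6 -1.8340097933500106
shift mm [149.0962 473.368   -2.9723] turn deg [ 0.0314 -0.1001  0.0665]
```

View pics/s2.png

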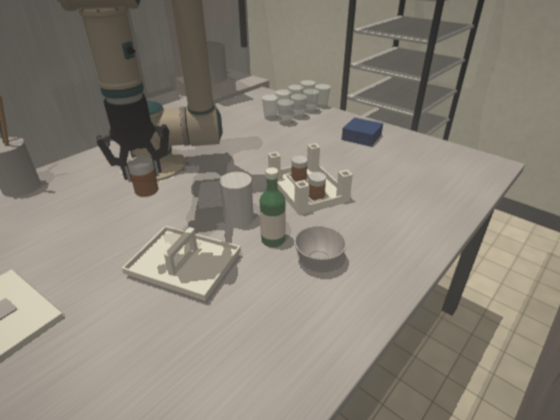

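The jar hangs upright in the gripper around (145,178), and the tray stands empty and unmoved. I'll travel around the bottle.

carry_out --targets '[7, 13, 0, 0, 0, 0, 0.3, 14, 27, 0, 0, 0, 0, 0.3, 14, 27, 0, 0, 0, 0, 0.3, 14, 27, 0, 0, 0, 0, 0.3, 14, 27, 0, 0, 0, 0, 0.3, 14, 27, 0, 0, 0, 0, 0.3, 14, 27, 0, 0, 0, 0, 0.3, 14, 27, 0, 0, 0, 0, 0.3, 7, 28, 0, 0, 0, 0, 0.3, 4, 28, 0, 0, 0, 0, 0.3, 4, 28, 0, 0, 0, 0, 0.3, 4, 28, 0, 0, 0, 0, 0.3]'

```text
clock: 7.62
position: [0.4482, 0.076, 0.2424]
ee_rot: [3.141, -0.0, 2.722]
wrist_force: [0.2, -0.2, -2.2]
opening: 0.572
gripper_force: 62.4
```

carry_out --targets '[4, 28, 0, 0, 0, 0, 0.3, 4, 28, 0, 0, 0, 0, 0.3, 4, 28, 0, 0, 0, 0, 0.3, 4, 28, 0, 0, 0, 0, 0.3, 4, 28, 0, 0, 0, 0, 0.3, 3, 15, 0, 0, 0, 0, 0.3, 2, 6, 0, 0, 0, 0, 0.3, 0, 0, 0, 0, 0, 0, 0.3, 0, 0, 0, 0, 0, 0, 0.3, 0, 0, 0, 0, 0, 0, 0.3]'

```text
clock: 8.45
position: [0.4913, 0.23, 0.2423]
ee_rot: [-3.141, -0.0, 2.72]
wrist_force: [-0.2, 0.1, -1.2]
opening: 0.571
gripper_force: 62.6
```

```bash
python3 -c "
from h import *
togo(.4902,.23,.10,155.9)
cv2.imwrite('pics/t3.png',cams.read_camera('scene')[:,:,::-1])"
```

```text
t 8.45 p [0.4913 0.23   0.2423] F [-0.2297  0.121  -1.2096] op 0.5714313237341728 gf 62.55207118112594 q6 -0.839567752506775
shift mm [  0.9895  -0.3495 142.3003] turn deg [-0.0574 -0.013  -0.0278]
```

carry_out --targets '[1, 0, 12, 0, 0, 0, 0.3, 0, 0, 25, 0, 0, 0, 0.3, 0, 0, 30, 0, 0, 0, 0.3, 0, 0, 25, 0, 0, 0, 0.3, 0, 0, 18, 0, 0, 0, 0.3, 0, 0, 10, 0, 0, 0, 0.3, 0, 0, 0, 0, 0, 0, 0.3, 0, 0, 0, 0, 0, 0, 0.3, 0, 0, 0, 0, 0, 0, 0.3]'

```text
clock: 9.25
position: [0.4924, 0.2314, 0.1237]
ee_rot: [3.14, 0.002, 2.72]
wrist_force: [-0.1, -0.9, -1.7]
opening: 0.57
gripper_force: 62.5
```

```bash
python3 -c "
from h import *
togo(.4902,.23,.037,155.9)
s=cams.read_camera('scene')[:,:,::-1];t=cams.read_camera('top')[:,:,::-1]
u=lambda x:cv2.resize(cv2.convertScaleAbs(x,alpha=1.4),(396,420),interpolation=cv2.INTER_CUBIC)
print(proj('scene',[.4902,.23,.089]),proj('scene',[.4902,.23,.006]))
cv2.imwrite('pics/z4.png',np.hstack([u(s[95:235,250:382]),u(t[172:312,100:232])]))"
```

```text
t 9.25 p [0.4924 0.2314 0.1237] F [-0.0772 -0.8634 -1.7302] op 0.5696606162536727 gf 62.52793690888211 q6 -0.8380662231767386
shift mm [ 1.5654 -2.3721 86.7417] turn deg [ 0.1135  0.1252 -0.0348]
[307.8625 163.775 ] [306.8969 187.0665]
```

View pics/z4.png

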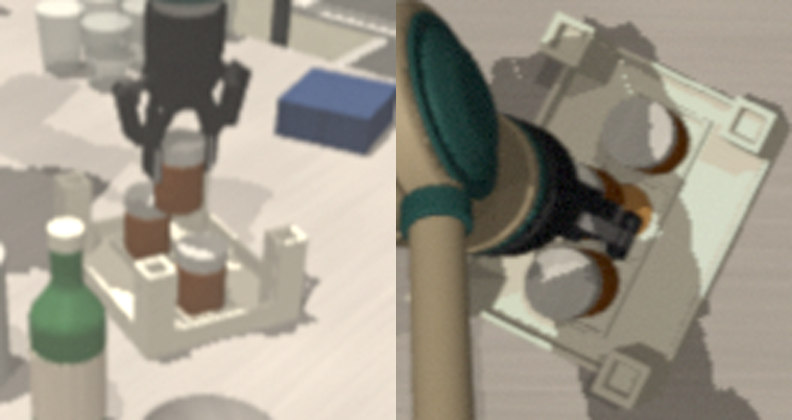

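The jar hangs over the middle pocket between the two lids. In the scene crop its amber part spans columns 155–205, against a neighbour at 124–168 and another at 176–225. I'll measure the held jar's offset numerically.

```bash
python3 -c "
from h import *
s=ctrl.sense();p=s['position'];print(p)
im=cams.read_camera('scene').astype(int)
m=(im[:,:,0]-im[:,:,2]>25)&(im[:,:,0]<190)
for v in range(150,200,2):
    c=np.flatnonzero(m[v,280:345])+280
    print(v,''.join('#' if x else '.' for x in m[v,285:335]))
print('pred held bottom/mid',proj('scene',[p[0],p[1],p[2]-.031]),proj('scene',[p[0],p[1],p[2]-.004]))
for q in([.543,.2043],[.4368,.2509]):print(proj('scene',[*q,.006]),proj('scene',[*q,.033]))
"
```

```text
[0.4923 0.2317 0.1239]
150 ....................#.........##..................
152 ...................##############.................
154 ...................#############..................
156 .................###############..................
158 .................###############..................
160 .................###############..................
162 .................###############..................
164 ..................############....................
166 .......#............###.##........................
168 ......################............................
170 ......###############.#...........................
172 ......###############...#.........................
174 ......###############.............................
176 .......##############.............................
178 .......##############.............................
180 .........########.................................
182 ...........##.......#.............................
184 ............#..........##.........................
186 ........................########...#####..........
188 ........................################..........
190 .........................###############..........
192 ......#..................##############...........
194 ........................###############...........
196 ........................###############...........
198 .........................############.............
pred held bottom/mid [308.7976 162.6588] [309.1418 154.6408]
[315.3839 196.7623] [315.8139 189.232 ]
[297.9216 178.5725] [298.1064 171.3396]
```

The held jar's centre is within 1 px of prediction. I'll correct the position and lower it, slowly at the end.

carry_out --targets '[1.5, -2, 5, 0, 0, 0, 0.3, 0, 0, 15, 0, 0, 0, 0.3, 0, 0, 15, 0, 0, 0, 0.3, 0, 0, 10, 0, 0, 0, 0.3, 0, 0, 5, 0, 0, 0, 0.3, 0, 0, 0, 0, 0, 0, 0.3, 0, 0, 0, 0, 0, 0, 0.3, 0, 0, 0, 0, 0, 0, 0.3]'

```text
clock: 10.07
position: [0.4896, 0.2305, 0.073]
ee_rot: [3.141, 0.001, 2.721]
wrist_force: [0.5, 0.6, -2.4]
opening: 0.573
gripper_force: 62.5
```

```bash
python3 -c "
from h import *
togo(.4902,.23,.037,155.9)"
```

```text
t 10.0667 p [0.4896 0.2305 0.073 ] F [ 0.4829  0.5665 -2.3844] op 0.5728343552618298 gf 62.52846522722393 q6 -0.838868667913124
shift mm [-0.6788 -0.2114 35.9589] turn deg [ 0.0611  0.0619 -0.005 ]
```

carry_out --targets '[-0.5, 0, 6, 0, 0, 0, 0.3, 0, 0, 10, 0, 0, 0, 0.3, 0, 0, 8, 0, 0, 0, 0.3, 0, 0, 4, 0, 0, 0, 0.3, 0, 0, 2, 0, 0, 0, 0.3, 0, 0, 2, 0, 0, 0, 0.3, 0, 0, 1, 0, 0, 0, 0.3, 0, 0, 1, 0, 0, 0, 0.3, 0, 0, 0, 0, 0, 0, 0.3, 0, 0, 0, 0, 0, 0, 0.3]'

```text
clock: 10.9
position: [0.4895, 0.2301, 0.0384]
ee_rot: [3.141, 0.0, 2.721]
wrist_force: [0.5, -0.3, -2.0]
opening: 0.57
gripper_force: 62.5
```

carry_out --targets '[0, 0, 1, 0, 0, 0, 0.3, 0, 0, 1, 0, 0, 0, 0.3, 0, 0, 0, 0, 0, 0, 0.3, 0, 0, 0, 0, 0, 0, 0.3]'

```text
clock: 11.23
position: [0.4897, 0.2301, 0.0372]
ee_rot: [3.141, 0.001, 2.721]
wrist_force: [-1.3, -0.5, 5.7]
opening: 0.574
gripper_force: 63.0
```

The jar has touched the floor at the expected height. I'll release it and rise.

carry_out --targets '[0, 0, 0, 0, 0, 0, 0.62, 0, 0, 0, 0, 0, 0, 0.7, 0, 0, 0, 0, 0, 0, 0.85, 0, 0, 0, 0, 0, 0, 0.95, 0, 0, 0, 0, 0, 0, 0.95, 0, 0, 0, 0, 0, 0, 0.95, 0, 0, -8, 0, 0, 0, 0.95, 0, 0, -15, 0, 0, 0, 0.95, 0, 0, -25, 0, 0, 0, 0.95, 0, 0, -30, 0, 0, 0, 0.95, 0, 0, -30, 0, 0, 0, 1, 0, 0, -30, 0, 0, 0, 1]'

```text
clock: 12.23
position: [0.4891, 0.2299, 0.1762]
ee_rot: [3.141, 0.0, 2.721]
wrist_force: [0.7, 0.8, -0.0]
opening: 0.999
gripper_force: 0.0
```

carry_out --targets '[0, 0, -30, 0, 0, 0, 1, 0, 0, -30, 0, 0, 0, 1, 0, 0, -15, 0, 0, 0, 1, 0, 0, 0, 0, 0, 6.6, 1, 0, 0, 0, 0, 0, 6.6, 1, 0, 0, 0, 0, 0, 6.6, 1, 0, 0, 0, 0, 0, 6.6, 1, 0, 0, 0, 0, 0, 6.6, 1, 0, 0, 0, 0, 0, 6.7, 1, 0, 0, 0, 0, 0, 6.7, 1, 0, 0, 0, 0, 0, 0, 1]'

```text
clock: 13.15
position: [0.4892, 0.2299, 0.2499]
ee_rot: [3.141, -0.0, 1.909]
wrist_force: [0.2, 0.5, -0.8]
opening: 1.0
gripper_force: 0.0
```

```bash
python3 -c "
from h import *
togo(.42,-.02,.245,109.5)
togo(.4808,-.2357,.245,109.5)"
```

```text
t 13.15 p [0.4892 0.2299 0.2499] F [ 0.2392  0.5391 -0.7995] op 0.999642804938704 gf 0.0 q6 -0.02782767069783728
shift mm [-212.784  -148.28      4.7984] turn deg [ 0.0253 -0.0025 -0.1105]
t 13.15 p [0.4892 0.2299 0.2499] F [ 0.2392  0.5391 -0.7995] op 0.999642804938704 gf 0.0 q6 -0.02782767069783728
shift mm [-436.4351 -162.5384    4.7824] turn deg [ 0.0253 -0.0025 -0.1105]
```

carry_out --targets '[-13, -9, 0, 0, 0, 0, 1, -25, -17, 0, 0, 0, 0, 1, -25, -18, 0, 0, 0, 0, 1, -25, -18, 0, 0, 0, 0, 1, -25, -18, 0, 0, 0, 0, 1, -25, -18, 0, 0, 0, 0, 1, -25, -18, 0, 0, 0, 0, 1, -25, -17, 0, 0, 0, 0, 1, -25, -15, 0, 0, 0, 0, 1, -28, -2, 0, 0, 0, 0, 1, -28, -2, 0, 0, 0, 0, 1, -28, -2, 0, 0, 0, 0, 1]'

```text
clock: 14.15
position: [0.4431, -0.1027, 0.25]
ee_rot: [3.141, 0.001, 1.914]
wrist_force: [0.4, 0.4, 0.0]
opening: 1.004
gripper_force: 0.0
```

carry_out --targets '[-28, -2, 0, 0, 0, 0, 1, -28, -2, 0, 0, 0, 0, 1, -28, -2, 0, 0, 0, 0, 1, -28, -2, 0, 0, 0, 0, 1, -20, -1, 0, 0, 0, 0, 1, -7, 0, 0, 0, 0, 0, 1, 0, 0, 0, 0, 0, 0, 1, 0, 0, 0, 0, 0, 0, 1, 0, 0, 0, 0, 0, 0, 1]'

```text
clock: 14.9
position: [0.4807, -0.2339, 0.2494]
ee_rot: [-3.142, -0.001, 1.913]
wrist_force: [-0.6, 0.2, -0.0]
opening: 0.996
gripper_force: 0.0
```

```bash
python3 -c "
from h import *
togo(.4808,-.2357,.12,109.5)
s=cams.read_camera('scene')[:,:,::-1];t=cams.read_camera('top')[:,:,::-1]
cv2.imwrite('pics/top5.png',t)
u=lambda x:cv2.resize(cv2.convertScaleAbs(x,alpha=1.3),(396,420),interpolation=cv2.INTER_CUBIC)
cv2.imwrite('pics/z5.png',np.hstack([u(s[165:305,115:247]),u(t[172:312,100:232])]))"
```

```text
t 14.9 p [ 0.4807 -0.2339  0.2494] F [-0.5987  0.1836 -0.0084] op 0.9963008654394064 gf 0.0 q6 -0.9255600113488656
shift mm [ -1.8411  -0.5174 129.3823] turn deg [-0.0006 -0.0694  0.0863]
```

View pics/z5.png

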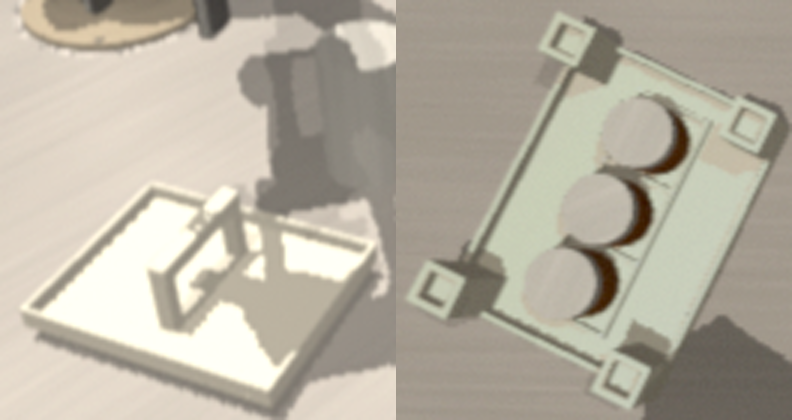

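The jar sits in the middle pocket between the other two, with lids in line at about (605,210) in the crop. The tray is empty and clear. I'll go down onto the handle.

carry_out --targets '[-2, 0, 15, 0, 0, 0, 1, 0, 0, 30, 0, 0, 0, 1, 0, 0, 30, 0, 0, 0, 1, 0, 0, 30, 0, 0, 0, 1, 0, 0, 20, 0, 0, 0, 1, 0, 0, 0, 0, 0, 0, 1, 0, 0, 0, 0, 0, 0, 1, 0, 0, 0, 0, 0, 0, 1]'

```text
clock: 15.67
position: [0.4829, -0.2374, 0.1258]
ee_rot: [3.14, 0.002, 1.912]
wrist_force: [0.9, -0.1, 0.7]
opening: 1.006
gripper_force: 0.0
```

```bash
python3 -c "
from h import *
togo(.4808,-.2357,.053,109.5)"
```

```text
t 15.6667 p [ 0.4829 -0.2374  0.1258] F [ 0.9046 -0.1447  0.7466] op 1.0055044467578012 gf 0.0 q6 -0.9274597719276085
shift mm [ 2.4499 -1.5503 72.7948] turn deg [0.0972 0.1163 0.042 ]
```

carry_out --targets '[2, -1, 12, 0, 0, 0, 1, 0, 0, 20, 0, 0, 0, 1, 0, 0, 20, 0, 0, 0, 1, 0, 0, 13, 0, 0, 0, 1, 0, 0, 7, 0, 0, 0, 1, 0, 0, 0, 0, 0, 0, 1, 0, 0, 0, 0, 0, 0, 1, 0, 0, 0, 0, 0, 0, 0.8, 0, 0, 0, 0, 0, 0, 0.6, 0, 0, 0, 0, 0, 0, 0.4, 0, 0, 0, 0, 0, 0, 0.35, 0, 0, 0, 0, 0, 0, 0.35]'

```text
clock: 16.67
position: [0.4805, -0.2358, 0.0527]
ee_rot: [3.141, 0.0, 1.911]
wrist_force: [-0.1, 0.3, -0.8]
opening: 0.346
gripper_force: 0.0
```

```bash
python3 -c "
from h import *
togo(.4808,-.2357,.053,109.5)"
```

```text
t 16.6667 p [ 0.4805 -0.2358  0.0527] F [-0.0792  0.3287 -0.8459] op 0.3463865580112073 gf 0.0 q6 -0.9266668359868162
shift mm [ 0.0207  0.3497 -0.3418] turn deg [ 0.0279  0.0282 -0.0073]
```

carry_out --targets '[0, 0, 0, 0, 0, 0, 0.28, 0, 0, 0, 0, 0, 0, 0.22, 0, 0, 0, 0, 0, 0, 0.15, 0, 0, 0, 0, 0, 0, 0.05, 0, 0, 0, 0, 0, 0, 0, 0, 0, 0, 0, 0, 0, 0, 0, 0, 0, 0, 0, 0, 0, 0, 0, 0, 0, 0, 0, 0]'

```text
clock: 17.33
position: [0.4805, -0.2357, 0.0525]
ee_rot: [3.141, 0.0, 1.911]
wrist_force: [0.7, 1.7, 3.2]
opening: 0.174
gripper_force: 58.7
```

carry_out --targets '[0, 0, -5, 0, 0, 0, 0, 0, 0, -10, 0, 0, 0, 0, 0, 0, -20, 0, 0, 0, 0, 0, 0, -25, 0, 0, 0, 0, 0, 0, -25, 0, 0, 0, 0, 0, 0, -25, 0, 0, 0, 0, 0, 0, -25, 0, 0, 0, 0, 0, 0, -25, 0, 0, 0, 0, 0, 0, -25, 0, 0, 0, 0, 0, 0, -25, 0, 0, 0, 0, 0, 0, -25, 0, 0, 0, 0, 0, 0, -20, 0, 0, 0, 0]'

```text
clock: 18.33
position: [0.4798, -0.2356, 0.3091]
ee_rot: [3.142, 0.0, 1.911]
wrist_force: [0.5, -0.2, -3.9]
opening: 0.178
gripper_force: 59.0
```

carry_out --targets '[0, 0, 0, 0, 0, 3, 0, 0, 0, 0, 0, 0, 5, 0, 0, 0, 0, 0, 0, 5, 0, 0, 0, 0, 0, 0, 5, 0, 0, 0, 0, 0, 0, 5, 0, 0, 0, 0, 0, 0, 5, 0, 0, 0, 0, 0, 0, 5, 0, 0, 0, 0, 0, 0, 5, 0, 0, 0, 0, 0, 0, 4, 0, 0, 0, 0, 0, 0, 1.6, 0, 0, 0, 0, 0, 0, 0, 0, 0, 0, 0, 0, 0, 0, 0]'

```text
clock: 19.33
position: [0.4797, -0.2354, 0.3069]
ee_rot: [-3.14, -0.0, 1.151]
wrist_force: [0.5, 0.2, -5.7]
opening: 0.177
gripper_force: 59.0
```

```bash
python3 -c "
from h import *
togo(.42,-.02,.308,65.9)
togo(.4903,.2297,.308,65.9)
cv2.imwrite('pics/s6.png',cams.read_camera('scene')[:,:,::-1])"
```

```text
t 19.3333 p [ 0.4797 -0.2354  0.3069] F [ 0.4764  0.2165 -5.7413] op 0.17683721942279934 gf 58.95953357219696 q6 -0.16643654873247407
shift mm [ 172.3771 -142.3629   -0.8317] turn deg [-0.0886 -0.011   0.0333]
t 19.3333 p [ 0.4797 -0.2354  0.3069] F [ 0.4764  0.2165 -5.7413] op 0.17683721942279934 gf 58.95953357219696 q6 -0.16643654873247407
shift mm [ 429.0394 -180.0015   -0.7242] turn deg [-0.0886 -0.011   0.0333]
```

View pics/s6.png

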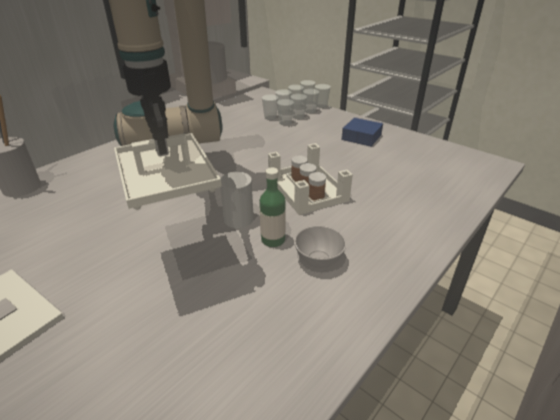

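The tray is lifted level and clear at about (165,165), with its underside about 45 mm above the bottle's top. I'll carry it straight across.

carry_out --targets '[12, -5, 0, 0, 0, 0, 0, 22, -9, 0, 0, 0, 0, 0, 25, -10.5, 0, 0, 0, 0, 0, 25, -10.5, 0, 0, 0, 0, 0, 25, -10.5, 0, 0, 0, 0, 0, 25, -10.5, 0, 0, 0, 0, 0, 25, -10.5, 0, 0, 0, 0, 0, 25, -10.5, 0, 0, 0, 0, 0, 25, -10.5, 0, 0, 0, 0, 0, 25, -10.5, 0, 0, 0, 0, 0, 25, -10.5, 0, 0, 0, 0, 0, 25, -10.5, 0, 0, 0, 0, 0]'

```text
clock: 20.38
position: [0.4868, 0.0741, 0.3074]
ee_rot: [-3.141, -0.0, 1.151]
wrist_force: [0.9, 0.7, -4.9]
opening: 0.175
gripper_force: 59.0
```

carry_out --targets '[25, -10.5, 0, 0, 0, 0, 0, 25, -10.5, 0, 0, 0, 0, 0, 25, -10.5, 0, 0, 0, 0, 0, 25, -10.5, 0, 0, 0, 0, 0, 25, -10, 0, 0, 0, 0, 0, 15, -6, 0, 0, 0, 0, 0, 5, -2.5, 0, 0, 0, 0, 0, 0, 0, 0, 0, 0, 0, 0, 0, 0, 0, 0, 0, 0, 0, 0, 0, 0, 0, 0, 0, 0]'

```text
clock: 21.22
position: [0.4914, 0.2281, 0.3073]
ee_rot: [3.141, 0.001, 1.149]
wrist_force: [0.1, 0.4, -5.4]
opening: 0.178
gripper_force: 59.0
```

```bash
python3 -c "
from h import *
togo(.4903,.2297,.160,65.9)"
```

```text
t 21.2167 p [0.4914 0.2281 0.3073] F [ 0.1384  0.378  -5.4369] op 0.17761763231178762 gf 58.96264851093292 q6 0.7282138855902981
shift mm [  1.1684  -1.6511 147.2919] turn deg [ 0.0074  0.0616 -0.0444]
```

carry_out --targets '[1, -1.5, 10, 0, 0, 0, 0, 0, 0, 25, 0, 0, 0, 0, 0, 0, 25, 0, 0, 0, 0, 0, 0, 25, 0, 0, 0, 0, 0, 0, 25, 0, 0, 0, 0, 0, 0, 20, 0, 0, 0, 0, 0, 0, 12, 0, 0, 0, 0, 0, 0, 5, 0, 0, 0, 0, 0, 0, 0, 0, 0, 0, 0, 0, 0, 0, 0, 0, 0, 0, 0, 0, 0, 0, 0, 0, 0]'

```text
clock: 22.13
position: [0.4917, 0.2307, 0.1615]
ee_rot: [3.14, -0.002, 1.15]
wrist_force: [0.5, 0.6, -4.7]
opening: 0.178
gripper_force: 58.9
```

```bash
python3 -c "
from h import *
togo(.4903,.2297,.155,65.9)
s=cams.read_camera('scene')[:,:,::-1];t=cams.read_camera('top')[:,:,::-1]
cv2.imwrite('pics/top7.png',t);cv2.imwrite('pics/scene7.png',s)
u=lambda x:cv2.resize(cv2.convertScaleAbs(x,alpha=1.3),(396,420),interpolation=cv2.INTER_CUBIC)
cv2.imwrite('pics/z7.png',np.hstack([u(s[95:235,245:377]),u(t[165:305,95:227])]))"
```

```text
t 22.1333 p [0.4917 0.2307 0.1615] F [ 0.5     0.612  -4.6703] op 0.17757576460868654 gf 58.92519414424896 q6 0.7317932269152795
shift mm [-1.4831 -0.8929  6.4489] turn deg [ 0.1105 -0.1008 -0.0376]
```

View pics/z7.png

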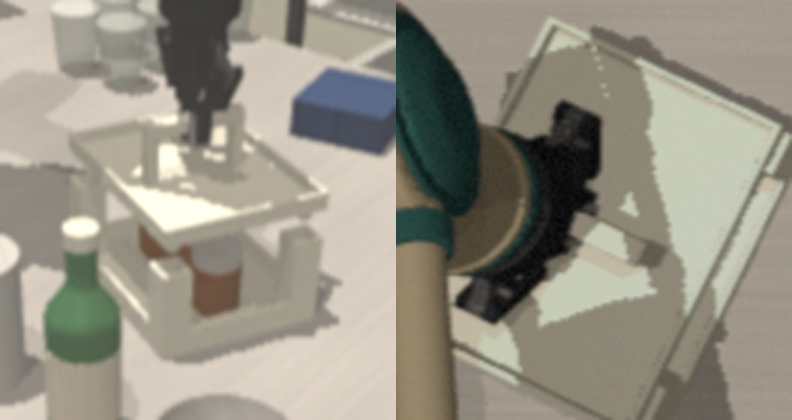

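The tray hangs squarely over the posts. The rim's outer corners show at crop (547,17) and (785,127), with the third near (645,419). I'll compare them with prediction.

```bash
python3 -c "
from h import *
z=.1615-.0527+.032
c=np.array([.4917,.2307]);a=np.radians(65.9-90)
X=np.array([np.cos(a),np.sin(a)]);Y=np.array([-X[1],X[0]])
o=[]
for sx,sy in((1,1),(1,-1),(-1,-1)):
    q=c+X*sx*.11+Y*sy*.085;p=proj('top',[*q,z]);print('pred crop',(p[0]-95+.33)*3+396,(p[1]-165+.33)*3)
m=[pt('top',[(x-396)/3+95-.33,y/3+165-.33],z)[:2] for x,y in((547,17),(785,127),(645,419))]
w=m[1]-m[0];print(m,np.linalg.norm(w),np.linalg.norm(m[2]-m[1]),'yaw',np.degrees(np.arctan2(w[1],w[0]))+90, 'center diag',(m[0]+m[2])/2)
# crop of corner BR full
t=cv2.imread('pics/top7.png')
# gradient edge fits on right side long edge & top short edge
g=cv2.cvtColor(t,cv2.COLOR_BGR2GRAY)
s=cv2.imread('pics/scene7.png')
cv2.imwrite('pics/z8.png',np.hstack([cv2.resize(t[165:315,180:240],(240,600),interpolation=cv2.INTER_CUBIC),cv2.resize(s[130:225,265:365],(560,600),interpolation=cv2.INTER_CUBIC)]))
"
```

```text
pred crop 549.5788200878019 14.260686875877004
pred crop 780.924854960067 123.57385660618077
pred crop 625.6214582008454 436.369419024202
[array([0.6249, 0.2649]), array([0.5552, 0.1054]), array([0.3675, 0.1864])] 0.1740768403448726 0.20443958866454928 yaw -23.61478391722696 center diag [0.4962 0.2257]
```

View pics/z8.png

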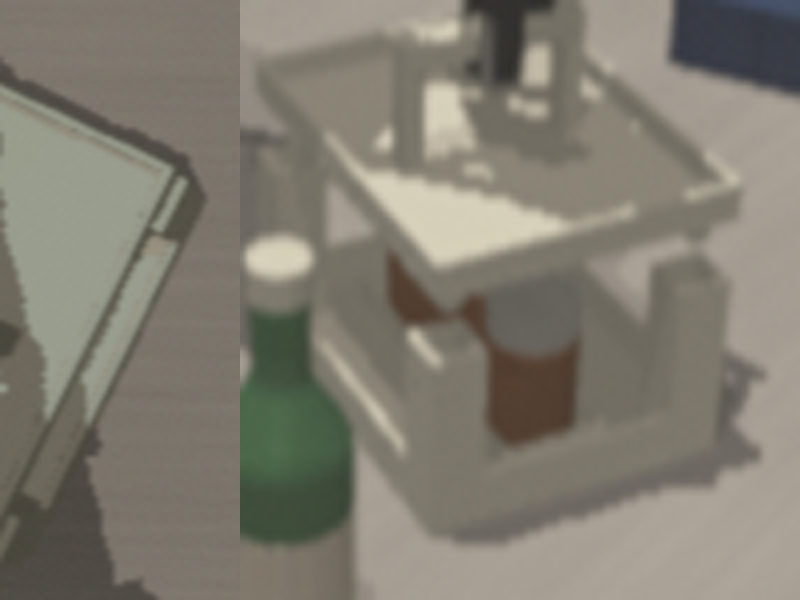

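The lugs hang over their sockets. At zoom (697,245) and (453,300) they sit about 1 px right of the post centres, mostly explained by the TCP being 1.5 mm off target. I'll correct that and come down to just inside the socket mouths, watching the forces.

carry_out --targets '[-1.5, -0.8, 2, 0, 0, 0, 0, 0, 0, 2, 0, 0, 0, 0, 0, 0, 2, 0, 0, 0, 0, 0, 0, 0, 0, 0, 0, 0, 0, 0, 0, 0, 0, 0, 0, 0, 0, 0, 0, 0, 0, 0]'

```text
clock: 22.73
position: [0.4894, 0.2297, 0.1543]
ee_rot: [-3.142, -0.0, 1.15]
wrist_force: [0.5, -0.6, -4.6]
opening: 0.175
gripper_force: 58.9
```

```bash
python3 -c "
from h import *
togo(.490,.2292,.147,65.9)"
```

```text
t 22.7333 p [0.4894 0.2297 0.1543] F [ 0.4877 -0.6091 -4.6148] op 0.17536239658195774 gf 58.917115330696106 q6 0.730680671376873
shift mm [-0.2367  0.7694  7.2779] turn deg [-0.0015 -0.007  -0.001 ]
```

carry_out --targets '[0, 0.5, 2, 0, 0, 0, 0, 0, 0, 2, 0, 0, 0, 0, 0, 0, 2, 0, 0, 0, 0, 0, 0, 2, 0, 0, 0, 0, 0, 0, 1, 0, 0, 0, 0, 0, 0, 1, 0, 0, 0, 0, 0, 0, 0, 0, 0, 0, 0, 0, 0, 0, 0, 0, 0, 0]'

```text
clock: 23.4
position: [0.4898, 0.2295, 0.1443]
ee_rot: [-3.142, -0.0, 1.15]
wrist_force: [0.2, -0.5, -5.8]
opening: 0.179
gripper_force: 59.0
```

carry_out --targets '[0, 0, 1, 0, 0, 0, 0, 0, 0, 1, 0, 0, 0, 0, 0, 0, 1, 0, 0, 0, 0, 0, 0, 1, 0, 0, 0, 0, 0, 0, 0, 0, 0, 0, 0, 0, 0, 0, 0, 0, 0, 0]'

```text
clock: 23.9
position: [0.4898, 0.2294, 0.1402]
ee_rot: [-3.141, 0.0, 1.15]
wrist_force: [-0.2, -0.1, -4.9]
opening: 0.175
gripper_force: 59.0
```

```bash
python3 -c "
from h import *
togo(.490,.2292,.1307,65.9);print(ctrl.sense()['wrist_torque'])"
```

```text
t 23.9 p [0.4898 0.2294 0.1402] F [-0.1509 -0.0567 -4.9298] op 0.17536308620929372 gf 58.96936118602753 q6 0.7300712503799126
shift mm [-0.1159  0.3219  9.4998] turn deg [-0.0112  0.0043 -0.0057]
[ 0.0207  0.0134 -0.0222]
```

The tips are about 4.5 mm inside the sockets with no contact force. I'll continue gently.

carry_out --targets '[0, 0, 1, 0, 0, 0, 0, 0, 0, 1, 0, 0, 0, 0, 0, 0, 1, 0, 0, 0, 0, 0, 0, 1, 0, 0, 0, 0, 0, 0, 0, 0, 0, 0, 0, 0, 0, 0, 0, 0, 0, 0]'

```text
clock: 24.4
position: [0.4898, 0.2294, 0.1362]
ee_rot: [-3.141, 0.0, 1.15]
wrist_force: [0.2, -0.2, -4.8]
opening: 0.175
gripper_force: 59.0
```

carry_out --targets '[0, 0, 1, 0, 0, 0, 0, 0, 0, 1, 0, 0, 0, 0, 0, 0, 1, 0, 0, 0, 0, 0, 0, 1, 0, 0, 0, 0, 0, 0, 0.5, 0, 0, 0, 0, 0, 0, 0, 0, 0, 0, 0, 0, 0, 0, 0, 0, 0, 0]'

```text
clock: 24.98
position: [0.4898, 0.2295, 0.1318]
ee_rot: [-3.142, -0.0, 1.15]
wrist_force: [0.2, 0.1, -4.0]
opening: 0.18
gripper_force: 59.0
```

carry_out --targets '[0, 0, 0.5, 0, 0, 0, 0, 0, 0, 0.5, 0, 0, 0, 0, 0, 0, 0.5, 0, 0, 0, 0, 0, 0, 0, 0, 0, 0, 0, 0, 0, 0, 0, 0, 0, 0]'

```text
clock: 25.4
position: [0.4899, 0.2295, 0.1305]
ee_rot: [3.141, -0.0, 1.15]
wrist_force: [-0.5, -1.0, -3.2]
opening: 0.178
gripper_force: 59.2
```

carry_out --targets '[0, 0, 0.5, 0, 0, 0, 0, 0, 0, 0.5, 0, 0, 0, 0, 0, 0, 0, 0, 0, 0, 0, 0, 0, 0, 0, 0, 0, 0]'

```text
clock: 25.73
position: [0.4899, 0.2295, 0.1305]
ee_rot: [3.141, -0.001, 1.15]
wrist_force: [-2.4, -1.1, 5.5]
opening: 0.177
gripper_force: 60.4
```

The tray is seated: it stopped at z 0.1305 (expected 0.1307), with the load taken up. I'll open, then rise.

carry_out --targets '[0, 0, 0, 0, 0, 0, 0.22, 0, 0, 0, 0, 0, 0, 0.3, 0, 0, 0, 0, 0, 0, 0.45, 0, 0, 0, 0, 0, 0, 0.6, 0, 0, 0, 0, 0, 0, 0.6, 0, 0, 0, 0, 0, 0, 0.6, 0, 0, -8, 0, 0, 0, 0.6, 0, 0, -15, 0, 0, 0, 0.6, 0, 0, -25, 0, 0, 0, 0.6, 0, 0, -30, 0, 0, 0, 0.6, 0, 0, -30, 0, 0, 0, 0.6, 0, 0, -30, 0, 0, 0, 0.6]'

```text
clock: 26.73
position: [0.4896, 0.2294, 0.2693]
ee_rot: [3.141, -0.0, 1.15]
wrist_force: [-0.2, -0.0, 0.0]
opening: 0.601
gripper_force: 0.0
```

carry_out --targets '[0, 0, -20, 0, 0, 0, 0.6, 25, 10, 0, 0, 0, 0, 0.6, 25, 10, 0, 0, 0, 0, 0.6, 25, 10, 0, 0, 0, 0, 0.6, 25, 10, 0, 0, 0, 0, 0.6, 25, 10, 0, 0, 0, 0, 0.6, 25, 10, 0, 0, 0, 0, 0.6, 15, 5, 0, 0, 0, 0, 0.6, 0, 0, 0, 0, 0, 0, 0.6, 0, 0, 0, 0, 0, 0, 0.6]'

```text
clock: 27.57
position: [0.6165, 0.3537, 0.2867]
ee_rot: [-3.141, 0.001, 1.151]
wrist_force: [-0.1, -0.1, -0.3]
opening: 0.598
gripper_force: 0.0
```

```bash
python3 -c "
from h import *
s=cams.read_camera('scene')[:,:,::-1];t=cams.read_camera('top')[:,:,::-1]
u=lambda x:cv2.resize(cv2.convertScaleAbs(x,alpha=1.3),(396,420),interpolation=cv2.INTER_CUBIC)
print(ctrl.sense()['clock'])
cv2.imwrite('pics/z9.png',np.hstack([u(s[105:245,245:377]),u(t[165:305,95:227])]))"
```

```text
27.6667
```

View pics/z9.png

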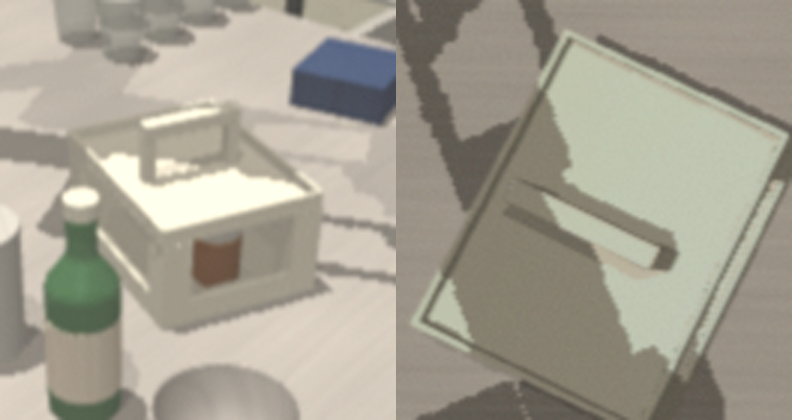

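The tray sits flush on all the posts in the scene view, with no gap at the corners (165,235) and (318,195). It is level and aligned with the crate, and the arm is clear.

```bash
python3 -c "
from workcell import ctrl
print(ctrl.close_job())"
```

```text
the job is handed in; nothing more can be done
None
```

The job is done and handed in at about 28 s: the jar stands upright in the crate's middle pocket, and the tray is seated on the crate's four posts and released, with the arm clear.

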